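# Find the loose bottle cap and put that bottle on hold

### The job

Check the caps of the three square bottles in the carrier: one of them was not done up tight. Try the caps by feel with a light anticlockwise twist, as if to open them, without forcing a tight one; when one gives, turn it on some 20 to 60 degrees to be sure, while its bottle still stands in its pocket. Then lift that bottle out, stand it upright in the open tray without dropping it, and leave the other two in their pockets and the vial and the marker pen where they are.

Things in the scene. Friction and masses are not known exactly. Their poses are not given: they have to be found in the camera images.
- carrier: grey moulded carrier, fixed to the bench: three square pockets in a row along its x, centres at x = -105, 0 and +105 mm; pockets 54 mm square inside, walls rising to 39 mm over the bench, floor 4 mm over it. Origin: centre of its underside; z up. The bottles have 1.5 mm to spare on each side, so one shifts a little and turns about 3 degrees before the pocket stops it turning
- bottle_a_mid (a point): bottle a: plain white square bottle, 51 x 51 mm, 120 mm tall with its round cap. This point: on the bottle's upright axis, half-way up (60 mm above its underside); z up, x and y square to its flat sides. Square body 85 mm high; finely ribbed cap 38 mm across, 99 to 120 mm above the underside, a low bar moulded across its top. 0.13 to 0.22 kg. Any bottle may stand in any pocket
- bottle_b_mid (a point): bottle b: same bottle, same point
- bottle_c_mid (a point): bottle c: same bottle, same point
- cap_a (a joint): angle of the ribbed screw cap of bottle_a on its bottle, rad: 0 as closed, growing anticlockwise seen from above (opening), no turn below 0. All caps look alike. A loose one gives at some 0.1 N m and then stays on its thread; a tight one holds against more than 1 N m: a light twist of 0.2 to 0.3 N m tells them apart, 0.5 N m is forcing it. The bottle can be held by cap or square body
- cap_b (a joint): angle of the ribbed screw cap of bottle_b on its bottle, rad: 0 as closed, growing anticlockwise seen from above (opening), no turn below 0. All caps look alike. A loose one gives at some 0.1 N m and then stays on its thread; a tight one holds against more than 1 N m: a light twist of 0.2 to 0.3 N m tells them apart, 0.5 N m is forcing it. The bottle can be held by cap or square body
- cap_c (a joint): angle of the ribbed screw cap of bottle_c on its bottle, rad: 0 as closed, growing anticlockwise seen from above (opening), no turn below 0. All caps look alike. A loose one gives at some 0.1 N m and then stays on its thread; a tight one holds against more than 1 N m: a light twist of 0.2 to 0.3 N m tells them apart, 0.5 N m is forcing it. The bottle can be held by cap or square body
- bottle_a: bottle a again, origin at the centre of its underside
- bottle_b: bottle b again, origin at the centre of its underside
- bottle_c: bottle c again, origin at the centre of its underside
- tray: the hold tray: open shallow white tray, fixed, 170 mm along its x by 200 mm along its y, walls 28 mm high and 4 mm thick, floor 4 mm over the bench. Origin: centre of its underside; z up. A vial stands near its corner at about x +58, y +72 mm; the rest is empty
- vial: small amber vial with black cap, 27 mm across, 42 mm tall, standing in the tray; origin at the centre of its underside; leave it alone
- pen: marker pen, 135 mm long along its x, 15 mm thick, lying on the bench; origin near its middle, on the bench; leave it alone
Mind the look-alikes: they are no part of the job. Leave any brown look-alike of the bottle_b alone.

How it is judged:
On the way, in this order (a step that is already met when the one before it is completed fails the run):
1. one cap has given: turned anticlockwise by 12 degrees (0.21 rad) or more, its bottle still standing in its pocket (((value of joint cap_a above 0.21 rad and distance of bottle_a_mid from where it was at the start of the episode below 0.012 m and angle between bottle_a_mid's own z axis and vertical below 0.08 rad) or (value of joint cap_b above 0.21 rad and distance of bottle_b_mid from where it was at the start of the episode below 0.012 m and angle between bottle_b_mid's own z axis and vertical below 0.08 rad) or (value of joint cap_c above 0.21 rad and distance of bottle_c_mid from where it was at the start of the episode below 0.012 m and angle between bottle_c_mid's own z axis and vertical below 0.08 rad))), for 0.1 s.
2. that bottle stands upright in the tray (((x of bottle_a_mid in the frame of tray between -0.06 and 0.06 m and y of bottle_a_mid in the frame of tray between -0.075 and 0.075 m and z of bottle_a_mid in the frame of tray below 0.069 m and angle between bottle_a_mid's own z axis and vertical below 0.08 rad and value of joint cap_a above 0.15 rad) or (x of bottle_b_mid in the frame of tray between -0.06 and 0.06 m and y of bottle_b_mid in the frame of tray between -0.075 and 0.075 m and z of bottle_b_mid in the frame of tray below 0.069 m and angle between bottle_b_mid's own z axis and vertical below 0.08 rad and value of joint cap_b above 0.15 rad) or (x of bottle_c_mid in the frame of tray between -0.06 and 0.06 m and y of bottle_c_mid in the frame of tray between -0.075 and 0.075 m and z of bottle_c_mid in the frame of tray below 0.069 m and angle between bottle_c_mid's own z axis and vertical below 0.08 rad and value of joint cap_c above 0.15 rad))), for 0.2 s.
At the end, for the whole second after the job is handed in: The bottle whose cap gave stands upright (within about 5 degrees) and still on the floor of the tray, its cap turned by 0.15 to 1.5 rad in all; the other two stand upright in their pockets within 12 mm of where they were, their caps turned by less than 0.08 rad (((x of bottle_a_mid in the frame of tray between -0.06 and 0.06 m and y of bottle_a_mid in the frame of tray between -0.075 and 0.075 m and z of bottle_a_mid in the frame of tray below 0.069 m and angle between each of bottle_a_mid, bottle_b_mid, bottle_c_mid's own z axis and vertical below 0.08 rad and linear speed of bottle_a below 0.03 m/s and value of joint cap_a between 0.15 and 1.5 rad and distance of each of bottle_b_mid, bottle_c_mid from where it was at the start of the episode below 0.012 m and value of joint each of cap_b, cap_c below 0.08 rad) or (x of bottle_b_mid in the frame of tray between -0.06 and 0.06 m and y of bottle_b_mid in the frame of tray between -0.075 and 0.075 m and z of bottle_b_mid in the frame of tray below 0.069 m and angle between each of bottle_b_mid, bottle_a_mid, bottle_c_mid's own z axis and vertical below 0.08 rad and linear speed of bottle_b below 0.03 m/s and value of joint cap_b between 0.15 and 1.5 rad and distance of each of bottle_a_mid, bottle_c_mid from where it was at the start of the episode below 0.012 m and value of joint each of cap_a, cap_c below 0.08 rad) or (x of bottle_c_mid in the frame of tray between -0.06 and 0.06 m and y of bottle_c_mid in the frame of tray between -0.075 and 0.075 m and z of bottle_c_mid in the frame of tray below 0.069 m and angle between each of bottle_c_mid, bottle_a_mid, bottle_b_mid's own z axis and vertical below 0.08 rad and linear speed of bottle_c below 0.03 m/s and value of joint cap_c between 0.15 and 1.5 rad and distance of each of bottle_a_mid, bottle_b_mid from where it was at the start of the episode below 0.012 m and value of joint each of cap_a, cap_b below 0.08 rad))); the robot touches nothing.
It fails at once if more than one cap is turned by more than 0.08 rad, or a cap is unscrewed by more than 86 degrees (1.5 rad) (value of joint any of cap_a, cap_b, cap_c above 1.5 rad or value of joint each of cap_a, cap_b above 0.08 rad or value of joint each of cap_b, cap_c above 0.08 rad or value of joint each of cap_a, cap_c above 0.08 rad).
It fails at once if a bottle whose cap has not given is wrenched or pressed against its carrier with over 25 N (as when a tight cap is forced with some 0.5 N m) ((contact force between bottle_a and carrier above 25 N and value of joint cap_a below 0.08 rad) or (contact force between bottle_b and carrier above 25 N and value of joint cap_b below 0.08 rad) or (contact force between bottle_c and carrier above 25 N and value of joint cap_c below 0.08 rad)).
It fails at once if a bottle is dropped (falls freely faster than 0.4 m/s, some 8 mm) ((contact force between the fingers and bottle_a below 0.1 N and linear speed of bottle_a above 0.4 m/s) or (contact force between the fingers and bottle_b below 0.1 N and linear speed of bottle_b above 0.4 m/s) or (contact force between the fingers and bottle_c below 0.1 N and linear speed of bottle_c above 0.4 m/s)).
It fails at once if the vial or pen is moved by more than 25 mm (distance of any of vial, pen from where it was at the start of the episode above 0.025 m).
It also fails if it takes over 72 s, if anything falls off the work surface, if the arm or the gripper's body presses on something with over 40 N, if the wrist force passes 120 N, or if a joint passes its speed limit or range.

### The arm

A 7-joint arm with a two-finger parallel gripper is mounted at the origin on the work surface. World frame = base frame: x ahead of the robot, y to its left, z up, the work surface at z = 0. Lengths are in m, angles in rad, forces in N, time in s.
With the tool pointing down it reaches from about 0.425 to 0.975 m from the base axis. Payload 16.7 kg.
Tool frame: the origin (TCP) lies at the very end of the fingers, on their centre line; the grasp point (between the pads) lies 19 mm behind it; z points along the fingers, x is the direction in which the jaws open and shut, and the axes are right-handed (so a half turn about z gives the same grasp; the last joint's range is limited). The gripper opens to 85 mm and grips with 20 to 120 N. Pads are 22 mm wide; open, the fingers measure 114 mm over their backs; the gripper's body (76 mm by 85 mm) begins 54 mm behind the grasp point. The pads swing forward as they close: fully open they stand 13 mm farther back than shut.
Start: joints at [1.058, 0.426, 0.074, 1.606, -0.034, 1.111, -0.067], TCP at [0.24, -0.631, 0.231] pointing down, gripper open.
Joint ranges: [-2.85, 2.85], [-0.5, 2.14], [-1.23, 1.37], [0.21, 2.46], [-1.02, 4.16], [0.16, 2.05], [-2.73, 2.73]. Speed limits (rad/s): [1.89, 1.89, 2.39, 2.39, 3.01, 3.01, 3.01].

### API

Orientations are given as a unit quaternion [w, x, y, z].
In Python, from cell import env gives the robot as it stands.
- The arm moves only by the shell command python3 -m jog 'ROWS'. ROWS is JSON, one flat list of numbers, 5 for each row, row after row: the closure in counts, from 0 (fully open) to 255 (shut), then the shift along the tool's x, y, z in units of 40 mm (1.0 is 40 mm), then the turn about the tool's z in degrees. In form: [gripper, tx, ty, tz, turn, gripper, tx, ty, tz, turn, ...]. A call has 1 to 8 rows; each row shifts and turns the pose as measured when the row begins, along the tool's axes as they then stand; what a row does not reach is not made up. A row lasts 1/8 s, in which the tool goes at most 62.5 mm and 10.7 degrees, less where a joint would pass 70% of its speed; a pose out of reach is approached as far as the arm can. A call is refused whole if a number of a shift passes 1 or a number of a turn 10.7, either way. A call with a gripper value outside its range is refused whole. The fingers move at their own pace and stop on an object; the grip force is fixed at half the most. Time passes only in rows, so rows that do not move let the fingers close. It gives the time, the measured TCP pose, the force and the opening at its end, in the units of the state.
- env.read_state(): the state, without advancing time (a new reading comes with each control period).
- env.read_camera(name): name is "scene" or "top" or "wrist"; returns the picture (420x560x3 uint8, blue, green, red); there is no depth.
- env.calibration(name): a dict with "fx", "fy", "cx", "cy" (pixels), "R" (3x3) and "t" (3): a world point X has camera coordinates R X + t. Camera axes: x right, y down, z forward; pixel columns grow to the right and rows downward; lengths in m; the calibration is good to about 2 mm. The wrist camera is an equidistant fisheye: a pixel r from the principal point sees the ray r / f radians off the axis. A picture is of the moment at which its call begins: read the wrist's pose just before it. calibration takes no time and is no camera call; for the wrist camera it gives the pose at the moment of the call.
- env.hand_in(): hands the job in, once; it reports no verdict.
The state is a dict: "time_s": time; "joints": joint angles; "dq": joint speeds; "effort": joint torques, N m; "tcp_pos": TCP position; "tool_rot": TCP orientation; "wrist_force": force on the tool from outside, world axes, zero at the start; "ft_torque": the same for the moment, N m; "finger_gap": finger opening in m.
Only numpy, scipy, OpenCV 4.12 (cv2) and the standard library are available. Lean on these libraries where they do the work, as an engineer would, in place of code of your own. Each camera call takes 0.05 s, during which the arm holds its last target.

## Working session

There is one attempt and no reset: what is moved stays moved. The work goes in short steps, Python scripts to look and compute and a shell command to move; the robot and the scene stay as the last step left them, time stands still between calls to the robot, and variables do not carry over. Pictures are saved under pics/ and viewed, and the job is handed in when it is done.

```bash
ls; mkdir -p pics
python3 - <<'E'
from cell import env
import cv2
s=env.read_state(); print(s)
for n in ("scene","top","wrist"):
    c=env.calibration(n); print(n,{k:(v if not hasattr(v,'tolist') else v.tolist()) for k,v in c.items()})
    cv2.imwrite(f"pics/{n}0.png",env.read_camera(n))
E
```

```text
pics
{'time_s': 0.0, 'joints': array([ 1.05751431,  0.42671935,  0.07387116,  1.6066132 , -0.03411143,
        1.11081002, -0.06706911]), 'dq': array([ 9.21718391e-04, -4.08360966e-05, -1.69226262e-03, -2.39561183e-04,
        1.15698913e-03,  9.50905511e-04,  1.09253759e-03]), 'effort': array([ 3.42966545e-03, -9.49833441e+01,  3.76226664e+00, -4.63528490e+01,
        1.92302861e-02,  9.90530185e-03,  9.59847114e-06]), 'tcp_pos': array([ 0.23998903, -0.63045374,  0.23061692]), 'tool_rot': array([-3.26970658e-04,  8.23343129e-01, -5.67543546e-01, -5.55881582e-04]), 'wrist_force': array([ 0.37566048, -0.30383284, -0.0527638 ]), 'ft_torque': array([-0.01735446,  0.02566898, -0.02865697]), 'finger_gap': 0.08563759303388034}
scene {'fx': 505.305621435848, 'fy': 505.305621435848, 'cx': 271.5164733698466, 'cy': 211.64193454200108, 'R': [[-0.7014104179522079, 0.7127546417103368, -0.0020606572927899607], [0.45144667457942506, 0.4420204680148317, -0.7751218006656294], [-0.5515608086143245, -0.544608783051025, -0.6318084740048948]], 't': [0.36377380406298215, -0.13838045299235813, 1.294480646580328]}
top {'fx': 522.5580460900371, 'fy': 522.5580460900371, 'cx': 285.98843773840883, 'cy': 213.58386141351878, 'R': [[-0.02331030246145265, -0.9997221510915563, -0.0035000594319375762], [-0.9985444689265339, 0.023452882826675365, -0.04856856867711935], [0.048637160437071385, 0.0023628169606919325, -0.9988137182280931]], 't': [-0.000277936807754791, 0.4656687863506554, 1.2488284892723869]}
wrist {'fx': 325.19226210127806, 'fy': 325.19226210127806, 'cx': 275.13582160934465, 'cy': 210.20026914794803, 'R': [[0.3581766742876868, -0.9336535397204111, 0.0007333237768755169], [-0.8860196843352295, -0.339655057449012, 0.31560031831386237], [-0.2944122772010623, -0.11369041171909718, -0.9488919334236272]], 't': [-0.6755006661374908, -0.04302042719233967, 0.3797275883246588]}
```

View pics/scene0.png

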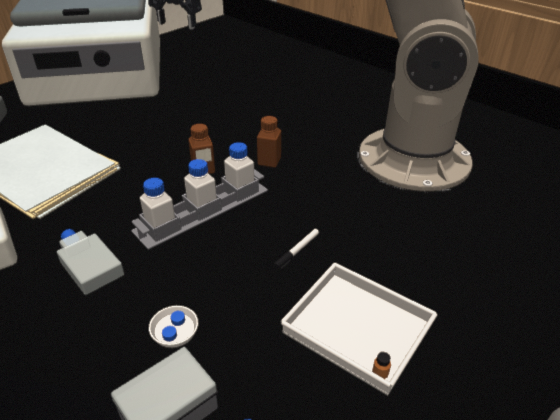

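View pics/top0.png

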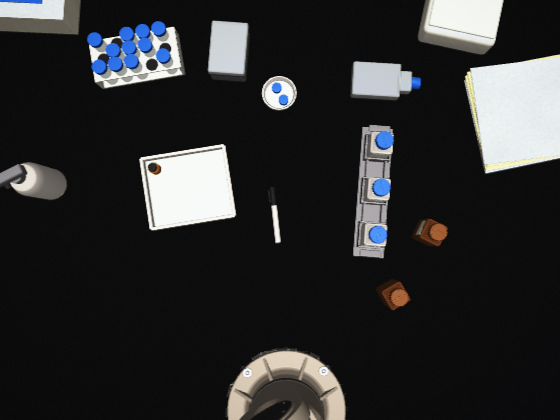

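View pics/wrist0.png

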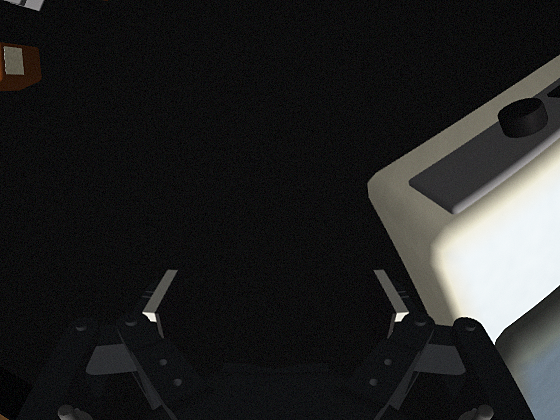

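Candidates: the three white square bottles with blue caps in the carrier (scene 157,200 / 199,183 / 239,163; top caps 384,140 / 381,188 / 378,235). The look-alikes are two brown bottles (top 437,232 and 398,297) and a grey bottle lying down (top 380,80). I choose the three in the carrier. Next, close crops.

Run:
```python
import cv2
t=cv2.imread('pics/top0.png')
c=t[115:265,340:410]; cv2.imwrite('pics/c1.png',cv2.resize(c,None,fx=4,fy=4,interpolation=cv2.INTER_CUBIC))
c=t[135:240,130:290]; cv2.imwrite('pics/c2.png',cv2.resize(c,None,fx=5,fy=5,interpolation=cv2.INTER_CUBIC))
s=cv2.imread('pics/scene0.png')
c=s[130:250,120:280]; cv2.imwrite('pics/c3.png',cv2.resize(c,None,fx=5,fy=5,interpolation=cv2.INTER_CUBIC))
```

```text
(no output)
```

View pics/c1.png

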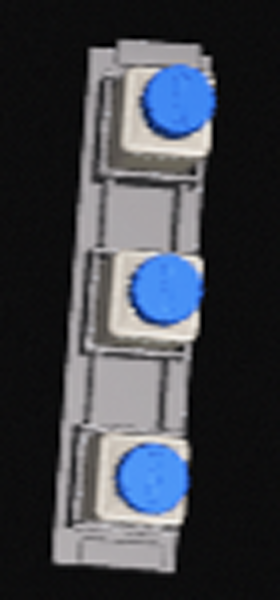

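View pics/c2.png

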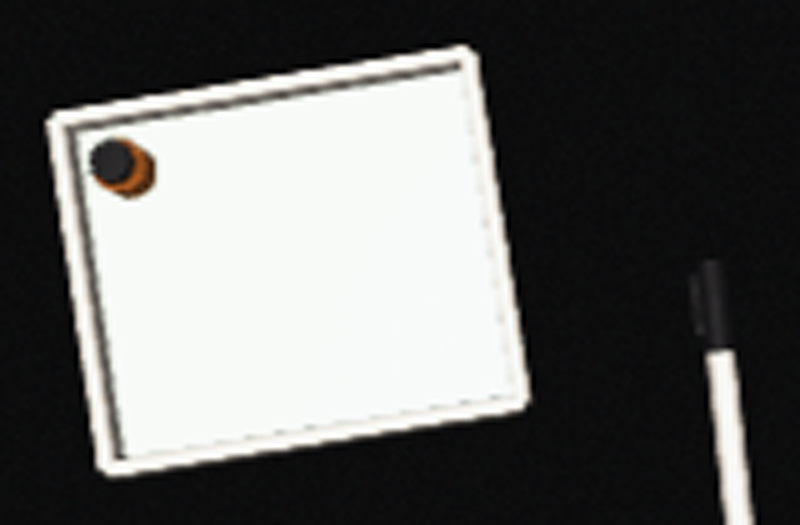

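View pics/c3.png

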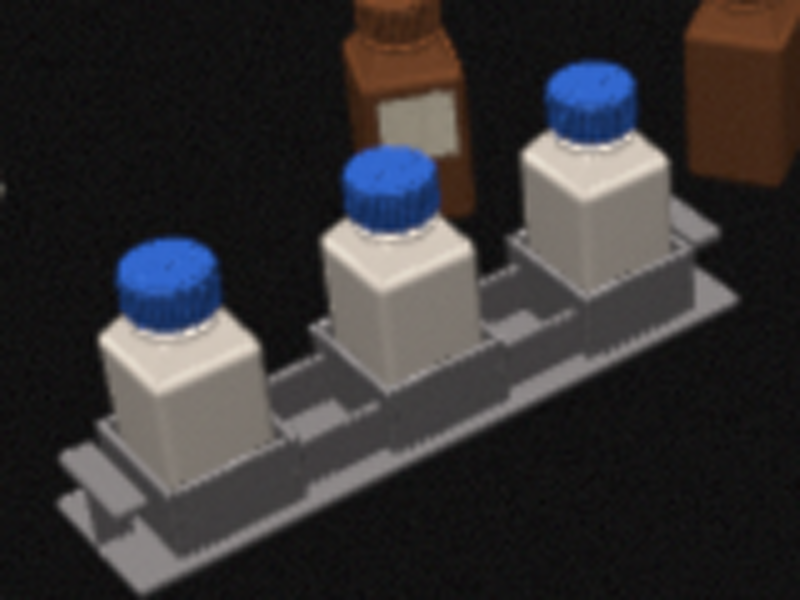

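The crops confirm the choice: three white bottles with blue caps, in pockets. Cap tops lie at top px (384.7,139.7), (381.7,187), (378.2,234.5). The tray rim corners are at (140,158), (224,144.4), (235.6,215.4) and (151,229.4).

```bash
cat > h.py <<'E'
from cell import env
import numpy as np, cv2
from scipy.spatial.transform import Rotation as Rn
def back(n,uv,z,c=None):
    c=c or env.calibration(n); R=np.array(c['R']);t=np.array(c['t'])
    d=np.array([(uv[0]-c['cx'])/c['fx'],(uv[1]-c['cy'])/c['fy'],1.])
    if n=='wrist':
        r=np.hypot(d[0],d[1]); d=np.array([d[0]/r*np.sin(r),d[1]/r*np.sin(r),np.cos(r)])
    o=-R.T@t; w=R.T@d
    return o+w*(z-o[2])/w[2]
def proj(n,X,c=None):
    c=c or env.calibration(n); p=np.array(c['R'])@X+np.array(c['t'])
    if n=='wrist':
        th=np.arctan2(np.hypot(p[0],p[1]),p[2]);k=th/np.hypot(p[0],p[1])
        return np.array([c['cx']+c['fx']*k*p[0],c['cy']+c['fy']*k*p[1]])
    return np.array([c['cx']+c['fx']*p[0]/p[2],c['cy']+c['fy']*p[1]/p[2]])
def st():
    s=env.read_state();q=s['tool_rot']
    R=Rn.from_quat([q[1],q[2],q[3],q[0]]).as_matrix()
    return s,R
def go(target,yaw=None):
    "shift in tool units to target TCP pos; turn so tool x direction has heading yaw deg (mod 180)"
    s,R=st(); d=R.T@(np.array(target)-s['tcp_pos'])/0.04
    y=np.degrees(np.arctan2(R[1,0],R[0,0]))
    out=''
    if yaw is not None:
        k=(y-yaw+90)%180-90; out=f'turn {k:.2f} (tool z down => turn + lowers heading)'
    print('t',round(s['time_s'],2),'tcp',s['tcp_pos'].round(4),'xhead',y.round(2),'tilt z',R[:,2].round(3),'units',d.round(3),out,'F',s['wrist_force'].round(2),'M',s['ft_torque'].round(3),'gap',round(s['finger_gap'],4),'j7',round(s['joints'][6],2))
E
python3 - <<'E'
from h import *
caps=[back('top',p,0.124) for p in [(384.7,139.7),(381.7,187),(378.2,234.5)]]
for c in caps: print(c.round(4), np.hypot(*c[:2]).round(3), proj('scene',c).round(1))
print([np.linalg.norm(caps[i]-caps[i+1]).round(4) for i in (0,1)])
d=caps[0]-caps[2];print('heading',np.degrees(np.arctan2(d[1],d[0])))
T=[back('top',p,0.028) for p in [(140,158),(224,144.4),(235.6,215.4),(151,229.4)]]
print(np.round(T,4),np.mean(T,0)); print([np.linalg.norm(T[i]-T[(i+1)%4]).round(3) for i in range(4)])
print('vial cap',back('top',(152.5,167),0.046),'pen',back('top',(272,190),0.01),back('top',(278,241),.01))
# scene check of caps
go([caps[0][0],caps[0][1],0.25],0)
E
```

```text
[ 0.6183 -0.2333  0.124 ] 0.661 [152.3 182.2]
[ 0.5136 -0.2233  0.124 ] 0.56 [196.8 163.1]
[ 0.4095 -0.2123  0.124 ] 0.461 [237.3 146.1]
[np.float64(0.1052), np.float64(0.1048)]
heading -5.746850055569528
[[0.6061 0.3351 0.028 ]
 [0.6341 0.1334 0.028 ]
 [0.4632 0.1088 0.028 ]
 [0.4346 0.3106 0.028 ]] [0.53451943 0.22197592 0.028     ]
[np.float64(0.204), np.float64(0.173), np.float64(0.204), np.float64(0.173)]
vial cap [0.58114973 0.30077861 0.046     ] pen [0.52350768 0.02133552 0.01      ] [0.39997258 0.00960236 0.01      ]
t 0.15 tcp [ 0.2401 -0.6305  0.2308] xhead -69.16 tilt z [-0.     0.001 -1.   ] units [ -5.917 -12.37   -0.475] turn -69.16 (tool z down => turn + lowers heading) F [ 0.57 -0.56  0.61] M [-0.02  -0.001  0.009] gap 0.0855 j7 -0.07
```

Three caps measured at 105 mm spacing and on the same heading (-5.7°), and the tray came out 173x204 mm, against 170x200 given; the vial sits in its +x+y corner. I am moving over the outermost cap.

```bash
python3 -m jog '[0,-0.46,-0.96,0,0, 0,-0.46,-0.96,0,0, 0,-0.46,-0.96,0,0, 0,-0.46,-0.96,0,0, 0,-0.46,-0.96,0,0, 0,-0.46,-0.96,0,0, 0,-0.46,-0.96,0,0, 0,-0.46,-0.96,0,0]'; python3 -c "
from h import *
go([0.6183,-0.2333,0.2],-95.75)"
```

```text
time_s: 1.15
tcp_pos: [0.4782, -0.3785, 0.2286]
tool_rot: [0.0, 0.821, -0.57, -0.002]
wrist_force: [0.6, -1.3, 0.1]
finger_gap: 0.0855
t 1.15 tcp [ 0.4782 -0.3785  0.2286] xhead -69.54 tilt z [-0.004  0.002 -1.   ] units [-2.175 -4.552  0.711] turn 26.21 (tool z down => turn + lowers heading) F [ 0.58 -1.34  0.1 ] M [-0.049 -0.062  0.03 ] gap 0.0855 j7 -0.67
```

```bash
python3 -m jog '[0,-0.43,-0.91,0,0, 0,-0.43,-0.91,0,0, 0,-0.43,-0.91,0,0, 0,-0.43,-0.91,0,0, 0,-0.4,-0.8,0,0, 0,0,0,0,9, 0,0,0,0,9, 0,0,0,0,8]'; python3 -c "
from h import *
go([0.6183,-0.2333,0.2],-95.75)"
```

```text
time_s: 2.15
tcp_pos: [0.6206, -0.2269, 0.2261]
tool_rot: [-0.001, -0.67, 0.743, 0.004]
wrist_force: [-0.3, -0.3, 0.6]
finger_gap: 0.0851
t 2.15 tcp [ 0.6206 -0.2269  0.2261] xhead -95.93 tilt z [-0.006  0.005 -1.   ] units [0.167 0.037 0.652] turn -0.18 (tool z down => turn + lowers heading) F [-0.33 -0.31  0.57] M [ 0.023  0.031 -0.015] gap 0.0851 j7 -1.43
```

```bash
python3 -m jog '[0,0.16,0.04,0.6,0, 0,0,0,0,0]'
python3 - <<'E'
from h import *
c=env.calibration('wrist'); im=env.read_camera('wrist'); cv2.imwrite('pics/w1.png',im)
for X in ([0.6183,-0.2333,.124],[0.5136,-.2233,.124]): print(proj('wrist',np.array(X),c))
go([0.6183,-0.2333,0.094],-95.75)
E
```

```text
time_s: 2.4
tcp_pos: [0.6181, -0.2327, 0.2013]
tool_rot: [-0.001, -0.669, 0.743, 0.004]
wrist_force: [0.6, 0.0, 0.1]
finger_gap: 0.0851
[275.07107433 219.0590102 ]
[275.99634374 332.29673088]
t 2.45 tcp [ 0.6191 -0.2325  0.2028] xhead -96.01 tilt z [-0.005  0.004 -1.   ] units [0.033 0.003 2.72 ] turn -0.26 (tool z down => turn + lowers heading) F [-0.16 -0.42  0.77] M [-0.001  0.023 -0.009] gap 0.085 j7 -1.42
```

View pics/w1.png

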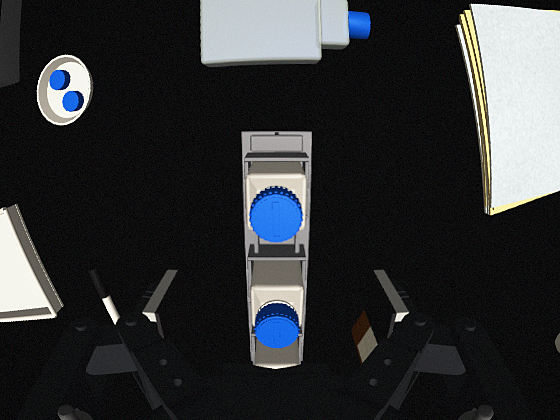

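The wrist view shows caps at (275,216) and (277,326), where I predicted (275,219) and (276,332). I am checking the offset in a crop.

Run:
```python
from h import *
im=cv2.imread('pics/w1.png')
c=im[170:370,215:335]; cv2.imwrite('pics/c4.png',cv2.resize(c,None,fx=3,fy=3,interpolation=cv2.INTER_CUBIC))
```

```text
(no output)
```

View pics/c4.png

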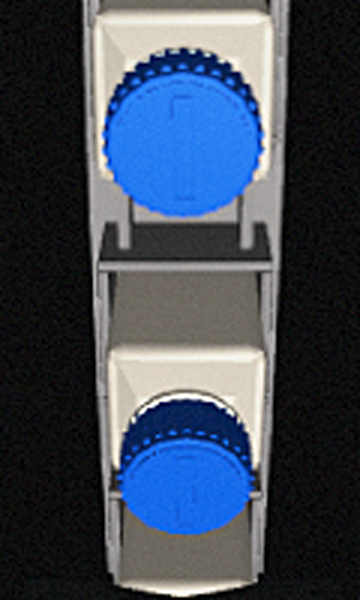

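The top discs are centred at (276.3,217.3) and (277.3,331.7), within about 1 px of prediction, so the position is good to about 1 mm. I am descending.

```bash
python3 -m jog '[0,0.03,0,0.9,0, 0,0,0,0.9,0, 0,0,0,0.7,0, 0,0,0,0.1,0]'; python3 -c "
from h import *
go([0.6185,-0.2335,0.094],-95.75)"
```

```text
time_s: 2.95
tcp_pos: [0.622, -0.233, 0.1014]
tool_rot: [0.002, -0.67, 0.743, 0.001]
wrist_force: [-0.2, -0.1, 0.6]
finger_gap: 0.0854
t 2.95 tcp [ 0.622  -0.233   0.1014] xhead -95.92 tilt z [ 0.002  0.004 -1.   ] units [0.022 0.085 0.184] turn -0.17 (tool z down => turn + lowers heading) F [-0.18 -0.05  0.56] M [0.029 0.058 0.011] gap 0.0854 j7 -1.43
```

```bash
python3 -m jog '[0,0.02,0.085,0.18,0, 0,0,0,0,0, 0,0,0,0,0]'; python3 -c "
from h import *
go([0.6185,-0.2335,0.094],-95.75)
for i in range(4): print(env.read_state()['tcp_pos'])"
```

```text
time_s: 3.32
tcp_pos: [0.6201, -0.2339, 0.0973]
tool_rot: [0.003, -0.67, 0.743, -0.001]
wrist_force: [-0.8, 0.2, 0.4]
finger_gap: 0.0853
t 3.33 tcp [ 0.6201 -0.2339  0.0973] xhead -95.91 tilt z [ 0.006  0.003 -1.   ] units [-0.006  0.041  0.082] turn -0.16 (tool z down => turn + lowers heading) F [-0.81  0.25  0.4 ] M [-0.043 -0.021  0.073] gap 0.0853 j7 -1.42
[ 0.62008098 -0.23390142  0.09727172]
[ 0.62008098 -0.23390142  0.09727172]
[ 0.62008098 -0.23390142  0.09727172]
[ 0.62008098 -0.23390142  0.09727172]
```

```bash
python3 -m jog '[0,0,0.035,0.08,0, 0,0,0,0,0, 100,0,0,0,0, 100,0,0,0,0]'; python3 -c "
from h import *
go([0.6185,-0.2335,0.094],-95.75)"
```

```text
time_s: 3.82
tcp_pos: [0.6192, -0.2339, 0.0951]
tool_rot: [0.003, -0.67, 0.743, -0.002]
wrist_force: [-0.1, -0.4, 0.3]
finger_gap: 0.0524
t 3.83 tcp [ 0.6192 -0.2339  0.0951] xhead -95.91 tilt z [ 0.007  0.002 -1.   ] units [-0.008  0.018  0.027] turn -0.16 (tool z down => turn + lowers heading) F [-0.07 -0.44  0.31] M [ 0.026 -0.025 -0.022] gap 0.0524 j7 -1.42
```

```bash
python3 -m jog '[150,0,0,0,0, 150,0,0,0,0, 150,0,0,0,0]'; python3 -c "
from h import *
go([0.6185,-0.2335,0.094],-95.75)"
```

```text
time_s: 4.2
tcp_pos: [0.6194, -0.2338, 0.0953]
tool_rot: [0.004, -0.67, 0.743, -0.002]
wrist_force: [-0.1, -0.1, 1.4]
finger_gap: 0.0363
t 4.2 tcp [ 0.6194 -0.2338  0.0953] xhead -95.91 tilt z [ 0.007  0.002 -1.   ] units [-0.004  0.022  0.033] turn -0.16 (tool z down => turn + lowers heading) F [-0.11 -0.14  1.45] M [ 0.037  0.134 -0.029] gap 0.0363 j7 -1.42
```

```bash
python3 -m jog '[190,0,0,0,0, 190,0,0,0,0]'
python3 - <<'E'
from h import *
go([0.6185,-0.2335,0.094],-95.75)
cv2.imwrite('pics/w2.png',env.read_camera('wrist')[150:420])
E
```

```text
time_s: 4.45
tcp_pos: [0.6193, -0.2338, 0.0954]
tool_rot: [0.003, -0.67, 0.743, -0.002]
wrist_force: [-0.7, 0.6, 1.2]
finger_gap: 0.0362
t 4.45 tcp [ 0.6193 -0.2338  0.0954] xhead -95.91 tilt z [ 0.007  0.002 -1.   ] units [-0.005  0.022  0.034] turn -0.16 (tool z down => turn + lowers heading) F [-0.71  0.65  1.19] M [0.077 0.121 0.04 ] gap 0.0362 j7 -1.42
```

View pics/w2.png

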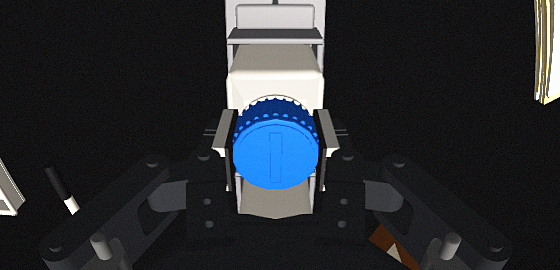

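Gripped on the cap: the gap holds at 36.2 mm. I am starting a light anticlockwise twist (negative turn) in small steps, watching the moment.

```bash
for i in 1; do python3 -m jog '[190,0,0,0,-1]'; python3 -c "
from h import *
go([0.6185,-0.2335,0.094],-95.75)"; done; python3 -m jog '[190,0,0,0,-1]'; python3 -c "
from h import *
go([0.6185,-0.2335,0.094],-95.75)"
```

```text
time_s: 4.62
tcp_pos: [0.6193, -0.2338, 0.0953]
tool_rot: [0.003, -0.676, 0.736, -0.002]
wrist_force: [-0.6, 0.4, 1.8]
finger_gap: 0.0364
t 4.62 tcp [ 0.6193 -0.2338  0.0953] xhead -94.86 tilt z [ 0.007  0.002 -1.   ] units [-0.007  0.02   0.034] turn 0.89 (tool z down => turn + lowers heading) F [-0.56  0.39  1.77] M [-0.178  0.229 -0.046] gap 0.0364 j7 -1.41
time_s: 4.75
tcp_pos: [0.6192, -0.234, 0.0953]
tool_rot: [0.003, -0.683, 0.73, -0.002]
wrist_force: [-0.9, -0.8, 2.0]
finger_gap: 0.0365
t 4.75 tcp [ 0.6192 -0.234   0.0953] xhead -93.79 tilt z [ 0.007  0.002 -1.   ] units [-0.012  0.019  0.034] turn 1.96 (tool z down => turn + lowers heading) F [-0.91 -0.76  2.05] M [-0.205  0.33   0.018] gap 0.0365 j7 -1.39
```

```bash
python3 -m jog '[190,0,0,0,-1]'; python3 -c "
from h import *
go([0.6185,-0.2335,0.094],-95.75)";python3 -m jog '[190,0,0,0,-0.8]'; python3 -c "
from h import *
go([0.6185,-0.2335,0.094],-95.75)"
```

```text
time_s: 4.88
tcp_pos: [0.6191, -0.2341, 0.0953]
tool_rot: [0.003, -0.69, 0.724, -0.002]
wrist_force: [-1.9, 1.2, 2.4]
finger_gap: 0.0364
t 4.88 tcp [ 0.6191 -0.2341  0.0953] xhead -92.72 tilt z [ 0.007  0.002 -1.   ] units [-0.013  0.015  0.033] turn 3.03 (tool z down => turn + lowers heading) F [-1.92  1.18  2.42] M [ 0.212  0.408 -0.194] gap 0.0364 j7 -1.38
time_s: 5.0
tcp_pos: [0.6191, -0.2339, 0.0953]
tool_rot: [0.003, -0.695, 0.719, -0.002]
wrist_force: [-1.3, 1.8, 1.8]
finger_gap: 0.0363
t 5.0 tcp [ 0.6191 -0.2339  0.0953] xhead -91.87 tilt z [ 0.007  0.002 -1.   ] units [-0.01   0.015  0.034] turn 3.88 (tool z down => turn + lowers heading) F [-1.31  1.75  1.85] M [ 0.252  0.289 -0.576] gap 0.0363 j7 -1.36
```

The moment climbed fast, to -0.58 N m, so this cap resists. I am backing off at once.

```bash
python3 -m jog '[190,0,0,0,0.8]'; python3 -c "
from h import *
go([0.6185,-0.2335,0.094],-95.75)"
```

```text
time_s: 5.12
tcp_pos: [0.6191, -0.2339, 0.0953]
tool_rot: [0.003, -0.69, 0.723, -0.002]
wrist_force: [-0.6, 0.1, 1.4]
finger_gap: 0.0363
t 5.12 tcp [ 0.6191 -0.2339  0.0953] xhead -92.69 tilt z [ 0.007  0.002 -1.   ] units [-0.009  0.015  0.033] turn 3.06 (tool z down => turn + lowers heading) F [-0.64  0.15  1.37] M [0.042 0.216 0.025] gap 0.0363 j7 -1.38
```

Reached a firm stop where a loose cap would have yielded at 0.1 N m, so this one is tight. I am releasing it and going to the middle bottle with finer steps.

```bash
python3 -m jog '[90,0,0,0,0, 90,0,0,0,0, 60,0,0,0,0, 60,0,0,-0.7,0, 60,0,0,-0.7,3, 60,0,-0.9,0,0, 60,0,-0.9,0,0, 60,0,-0.7,0,0]'; python3 -c "
from h import *
go([0.5141,-0.2235,0.095],-95.75)
c=env.calibration('wrist'); im=env.read_camera('wrist')
cv2.imwrite('pics/w3.png',im); print(proj('wrist',np.array([0.5136,-0.2233,.124]),c),proj('wrist',np.array([0.6183,-0.2333,.124]),c))"
```

```text
time_s: 6.12
tcp_pos: [0.7194, -0.2448, 0.1542]
tool_rot: [0.003, -0.67, 0.742, -0.002]
wrist_force: [0.4, 0.5, -0.2]
finger_gap: 0.0654
t 6.12 tcp [ 0.7194 -0.2448  0.1542] xhead -95.86 tilt z [ 0.007  0.002 -1.   ] units [-3.000e-03  5.170e+00  1.446e+00] turn -0.11 (tool z down => turn + lowers heading) F [ 0.36  0.51 -0.16] M [ 0.029  0.06  -0.011] gap 0.0654 j7 -1.44
[273.25859429 441.3672385 ] [272.11270649 370.23189426]
```

View pics/w3.png

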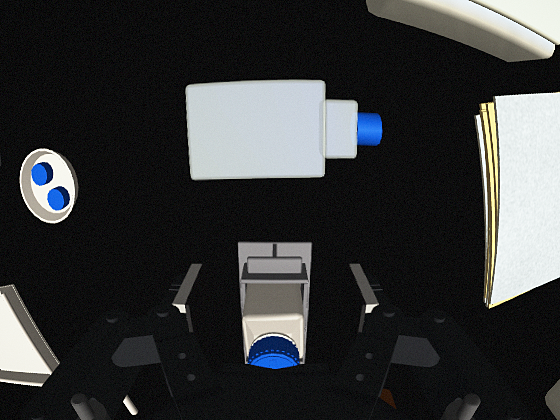

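I had the sign wrong along tool y and moved the tool the wrong way over free bench at 154 mm height. The wrist view shows the outer bottle still standing at (274,350). I am going back over it to the middle bottle.

```bash
python3 -m jog '[0,0,0.9,0,0, 0,0,0.9,0,0, 0,0,0.9,0,0, 0,0,0.9,0,0, 0,0,0.9,0,0, 0,0,0.66,0,0, 0,0,0,0,0]'; python3 -c "
from h import *
go([0.5141,-0.2235,0.095],-95.75)
c=env.calibration('wrist'); im=env.read_camera('wrist')
cv2.imwrite('pics/w4.png',im); print(proj('wrist',np.array([0.5136,-0.2233,.124]),c),proj('wrist',np.array([0.6183,-0.2333,.124]),c))"
```

```text
time_s: 7.05
tcp_pos: [0.5108, -0.2224, 0.1504]
tool_rot: [0.004, -0.671, 0.742, -0.002]
wrist_force: [0.6, -0.4, 0.6]
finger_gap: 0.0856
t 7.05 tcp [ 0.5108 -0.2224  0.1504] xhead -95.74 tilt z [ 0.008  0.002 -1.   ] units [ 0.024 -0.074  1.384] turn 0.01 (tool z down => turn + lowers heading) F [ 0.57 -0.45  0.59] M [-0.022 -0.046 -0.018] gap 0.0856 j7 -1.39
[274.94481082 246.23261017] [274.44856541  55.1464851 ]
```

View pics/w4.png

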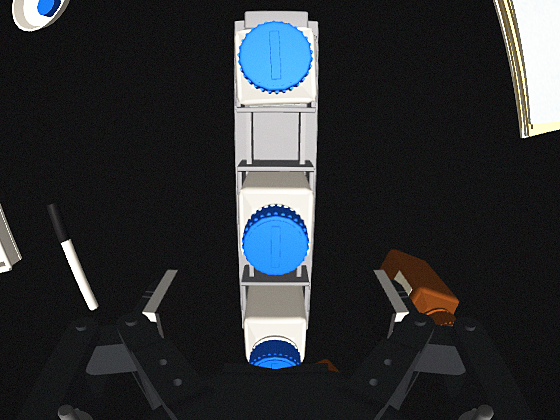

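The middle cap disc is at (275.5,244.5), prediction (275,246). The outer cap's bar at (275,57) still lies along the row, so that cap has not turned. I am descending on the middle cap.

```bash
python3 -m jog '[0,0.02,-0.07,0.7,0, 0,0,0,0.6,0, 0,0,0,0.08,0, 0,0,0,0,0]'; python3 -c "
from h import *
go([0.5141,-0.2235,0.095],-95.75)"
```

```text
time_s: 7.6
tcp_pos: [0.5195, -0.2235, 0.0951]
tool_rot: [0.005, -0.672, 0.741, -0.004]
wrist_force: [-0.5, 0.1, 0.3]
finger_gap: 0.0853
t 7.6 tcp [ 0.5195 -0.2235  0.0951] xhead -95.63 tilt z [ 0.012  0.001 -1.   ] units [0.014 0.135 0.002] turn 0.12 (tool z down => turn + lowers heading) F [-0.5   0.11  0.25] M [ 0.05   0.03  -0.073] gap 0.0853 j7 -1.39
```

```bash
python3 -m jog '[0,0.014,0.13,0,0, 0,0,0,0,0, 110,0,0,0,0, 110,0,0,0,0]'; python3 -c "
from h import *
go([0.5141,-0.2235,0.095],-95.75)"
```

```text
time_s: 8.1
tcp_pos: [0.5152, -0.224, 0.0973]
tool_rot: [0.006, -0.671, 0.741, -0.005]
wrist_force: [0.4, 0.4, -0.4]
finger_gap: 0.0515
t 8.1 tcp [ 0.5152 -0.224   0.0973] xhead -95.63 tilt z [ 0.015  0.    -1.   ] units [-0.008  0.029  0.056] turn 0.12 (tool z down => turn + lowers heading) F [ 0.44  0.39 -0.39] M [-0.01   0.046 -0.004] gap 0.0515 j7 -1.39
```

```bash
python3 -m jog '[110,0,0.02,0.04,0, 190,0,0,0,0, 190,0,0,0,0, 190,0,0,0,0]'; python3 -c "
from h import *
go([0.5141,-0.2235,0.095],-95.75)"; python3 -m jog '[190,0,0,0,-1]'; python3 -c "
from h import *
go([0.5141,-0.2235,0.095],-95.75)"; python3 -m jog '[190,0,0,0,-0.6]'; python3 -c "
from h import *
go([0.5141,-0.2235,0.095],-95.75)"
```

```text
time_s: 8.6
tcp_pos: [0.5145, -0.2237, 0.0958]
tool_rot: [0.006, -0.672, 0.741, -0.005]
wrist_force: [-1.0, 0.3, 1.9]
finger_gap: 0.0362
t 8.6 tcp [ 0.5145 -0.2237  0.0958] xhead -95.63 tilt z [ 0.015  0.001 -1.   ] units [-0.003  0.011  0.021] turn 0.12 (tool z down => turn + lowers heading) F [-1.02  0.26  1.86] M [ 0.036  0.157 -0.   ] gap 0.0362 j7 -1.39
time_s: 8.72
tcp_pos: [0.5145, -0.2237, 0.0958]
tool_rot: [0.006, -0.678, 0.735, -0.005]
wrist_force: [-1.1, 0.5, 2.6]
finger_gap: 0.0364
t 8.72 tcp [ 0.5145 -0.2237  0.0958] xhead -94.58 tilt z [ 0.015  0.    -1.   ] units [-0.004  0.01   0.021] turn 1.17 (tool z down => turn + lowers heading) F [-1.1   0.52  2.6 ] M [-0.222  0.255 -0.077] gap 0.0364 j7 -1.37
time_s: 8.85
tcp_pos: [0.5144, -0.2238, 0.0958]
tool_rot: [0.006, -0.682, 0.731, -0.005]
wrist_force: [-1.5, -0.8, 0.7]
finger_gap: 0.0363
t 8.85 tcp [ 0.5144 -0.2238  0.0958] xhead -93.93 tilt z [ 0.015  0.    -1.   ] units [-0.008  0.008  0.021] turn 1.82 (tool z down => turn + lowers heading) F [-1.52 -0.85  0.75] M [-0.115  0.381 -0.052] gap 0.0363 j7 -1.36
```

Still in the pocket's slack, so I continue in half-degree steps with a check after each.

```bash
python3 -m jog '[190,0,0,0,-0.5]'; python3 -c "
from h import *
go([0.5141,-0.2235,0.095],-95.75)"; python3 -m jog '[190,0,0,0,-0.4]'; python3 -c "
from h import *
go([0.5141,-0.2235,0.095],-95.75)"
```

```text
time_s: 8.98
tcp_pos: [0.5143, -0.2238, 0.0958]
tool_rot: [0.006, -0.686, 0.728, -0.005]
wrist_force: [-3.1, 1.2, 2.7]
finger_gap: 0.0361
t 8.97 tcp [ 0.5143 -0.2238  0.0958] xhead -93.4 tilt z [ 0.015  0.001 -1.   ] units [-0.007  0.006  0.021] turn 2.35 (tool z down => turn + lowers heading) F [-3.11  1.2   2.73] M [ 0.297  0.425 -0.216] gap 0.0361 j7 -1.35
time_s: 9.1
tcp_pos: [0.5143, -0.2236, 0.0958]
tool_rot: [0.006, -0.689, 0.725, -0.005]
wrist_force: [-1.5, 1.7, 2.6]
finger_gap: 0.0366
t 9.1 tcp [ 0.5143 -0.2236  0.0958] xhead -92.97 tilt z [ 0.015  0.001 -1.   ] units [-0.003  0.005  0.02 ] turn 2.78 (tool z down => turn + lowers heading) F [-1.54  1.72  2.55] M [ 0.244  0.254 -0.207] gap 0.0366 j7 -1.35
```

```bash
python3 -m jog '[190,0,0,0,-0.3]'; python3 -c "
from h import *
go([0.5141,-0.2235,0.095],-95.75)"
```

```text
time_s: 9.22
tcp_pos: [0.5143, -0.2236, 0.0958]
tool_rot: [0.006, -0.691, 0.723, -0.005]
wrist_force: [-1.1, 1.8, 2.1]
finger_gap: 0.0363
t 9.22 tcp [ 0.5143 -0.2236  0.0958] xhead -92.65 tilt z [ 0.015  0.001 -1.   ] units [-0.002  0.005  0.021] turn 3.10 (tool z down => turn + lowers heading) F [-1.13  1.79  2.07] M [ 0.323  0.252 -0.247] gap 0.0363 j7 -1.34
```

```bash
python3 -m jog '[190,0,0,0,-0.3]'; python3 -c "
from h import *
go([0.5141,-0.2235,0.095],-95.75)"
```

```text
time_s: 9.35
tcp_pos: [0.5144, -0.2235, 0.0958]
tool_rot: [0.006, -0.693, 0.721, -0.005]
wrist_force: [-0.7, 1.2, 2.7]
finger_gap: 0.0366
t 9.35 tcp [ 0.5144 -0.2235  0.0958] xhead -92.33 tilt z [ 0.015  0.001 -1.   ] units [0.001 0.007 0.02 ] turn 3.42 (tool z down => turn + lowers heading) F [-0.71  1.19  2.73] M [ 0.297  0.169 -0.221] gap 0.0366 j7 -1.34
```

```bash
python3 -m jog '[190,0,0,0,-0.3]'; python3 -c "
from h import *
go([0.5141,-0.2235,0.095],-95.75)"
```

```text
time_s: 9.48
tcp_pos: [0.5145, -0.2234, 0.0958]
tool_rot: [0.006, -0.695, 0.719, -0.005]
wrist_force: [-0.9, 1.3, 2.5]
finger_gap: 0.0364
t 9.47 tcp [ 0.5145 -0.2234  0.0958] xhead -92.0 tilt z [ 0.015  0.001 -1.   ] units [0.003 0.01  0.021] turn 3.75 (tool z down => turn + lowers heading) F [-0.9   1.33  2.53] M [ 0.39   0.162 -0.229] gap 0.0364 j7 -1.33
```

```bash
python3 -m jog '[190,0,0,0,-0.4]'; python3 -c "
from h import *
go([0.5141,-0.2235,0.095],-95.75)"
```

```text
time_s: 9.6
tcp_pos: [0.5146, -0.2233, 0.0959]
tool_rot: [0.006, -0.697, 0.717, -0.005]
wrist_force: [0.2, 2.5, 1.7]
finger_gap: 0.0365
t 9.6 tcp [ 0.5146 -0.2233  0.0959] xhead -91.58 tilt z [ 0.015  0.001 -1.   ] units [0.005 0.013 0.021] turn 4.17 (tool z down => turn + lowers heading) F [0.21 2.45 1.71] M [ 0.53   0.034 -0.267] gap 0.0365 j7 -1.33
```

```bash
python3 -m jog '[190,0,0,0,-0.4]'; python3 -c "
from h import *
go([0.5141,-0.2235,0.095],-95.75)"
```

```text
time_s: 9.72
tcp_pos: [0.5147, -0.2232, 0.0959]
tool_rot: [0.006, -0.7, 0.714, -0.005]
wrist_force: [0.2, 1.5, 1.1]
finger_gap: 0.0364
t 9.72 tcp [ 0.5147 -0.2232  0.0959] xhead -91.16 tilt z [ 0.015  0.001 -1.   ] units [0.008 0.014 0.021] turn 4.59 (tool z down => turn + lowers heading) F [0.24 1.51 1.06] M [ 0.401  0.069 -0.551] gap 0.0364 j7 -1.32
```

```bash
python3 -m jog '[190,0,0,0,0.7]'
python3 - <<'E'
from h import *
go([0.5141,-0.2235,0.095],-95.75)
im=env.read_camera('wrist'); cv2.imwrite('pics/w5.png',cv2.resize(im[220:350,190:360],None,fx=4,fy=4,interpolation=cv2.INTER_CUBIC))
E
```

```text
time_s: 9.85
tcp_pos: [0.5147, -0.2233, 0.0959]
tool_rot: [0.006, -0.695, 0.719, -0.005]
wrist_force: [-0.6, 1.5, 2.1]
finger_gap: 0.0365
t 9.85 tcp [ 0.5147 -0.2233  0.0959] xhead -91.87 tilt z [ 0.016  0.001 -1.   ] units [0.006 0.016 0.021] turn 3.88 (tool z down => turn + lowers heading) F [-0.64  1.5   2.11] M [ 0.261 -0.004  0.111] gap 0.0365 j7 -1.33
```

View pics/w5.png

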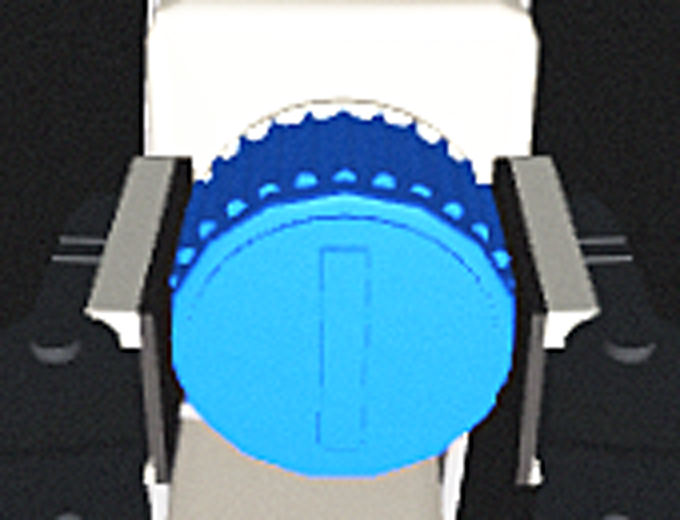

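The bottle's shoulder edge is still square to the jaws, so body and cap turned together until the pocket stopped them: the middle cap is tight as well. On to the third bottle, with the brown neighbours checked first.

```bash
python3 - <<'E'
from h import *
for p in [(438,232),(399,298)]: print(back('top',p,0.12).round(3))
E
python3 -m jog '[90,0,0,0,0, 90,0,0,0,0, 60,0,0,0,0, 60,0,0,-0.7,0, 60,0,0,-0.75,3.8, 60,0,0.9,0,0, 60,0,0.9,0,0, 60,0,0.7,0,0]'; python3 -c "
from h import *
go([0.4100,-0.2125,0.0955],-95.75)
c=env.calibration('wrist'); im=env.read_camera('wrist')
cv2.imwrite('pics/w6.png',im)
for X in ([0.4095,-.2123,.124],[.5136,-.2233,.124]): print(proj('wrist',np.array(X),c))"
```

```text
[ 0.412 -0.344  0.12 ]
[ 0.27  -0.254  0.12 ]
time_s: 10.9
tcp_pos: [0.4129, -0.2134, 0.1536]
tool_rot: [0.006, -0.671, 0.742, -0.005]
wrist_force: [0.2, -0.1, -0.2]
finger_gap: 0.0651
t 10.9 tcp [ 0.4129 -0.2134  0.1536] xhead -95.78 tilt z [ 0.015  0.    -1.   ] units [-0.012  0.096  1.45 ] turn -0.03 (tool z down => turn + lowers heading) F [ 0.19 -0.06 -0.17] M [-0.067 -0.001 -0.041] gap 0.0651 j7 -1.33
[272.53274001 254.18602594]
[273.57643829  69.38091194]
```

View pics/w6.png

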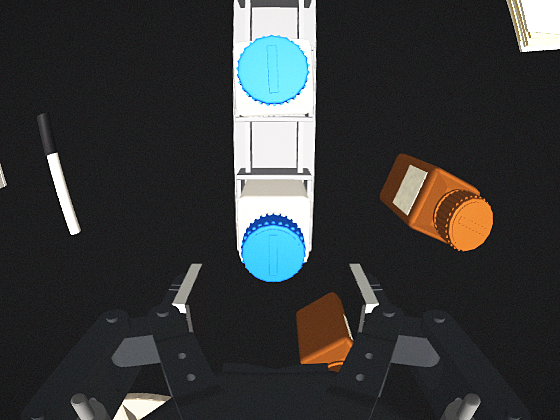

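The third cap is at (273,252), prediction (272.5,254). The brown bottle's cap at (464,223) stays about 40 mm clear of the fingers. I am descending with the jaws at 65 mm.

```bash
python3 -m jog '[60,-0.01,0.05,0.7,0, 60,0,0,0.6,0, 60,0,0,0.1,0, 60,0,0,0,0]'; python3 -c "
from h import *
go([0.4100,-0.2125,0.0955],-95.75)"
```

```text
time_s: 11.45
tcp_pos: [0.4084, -0.2132, 0.0974]
tool_rot: [0.006, -0.67, 0.742, -0.005]
wrist_force: [-0.1, -0.6, -0.0]
finger_gap: 0.0653
t 11.45 tcp [ 0.4084 -0.2132  0.0974] xhead -95.89 tilt z [ 0.016 -0.    -1.   ] units [-0.022 -0.036  0.048] turn -0.14 (tool z down => turn + lowers heading) F [-0.14 -0.6  -0.02] M [-0.006  0.022 -0.008] gap 0.0653 j7 -1.34
```

```bash
python3 -m jog '[60,-0.015,-0.03,0.04,0, 60,0,0,0,0, 110,0,0,0,0, 190,0,0,0,0, 190,0,0,0,0, 190,0,0,0,0]'; python3 -c "
from h import *
go([0.4100,-0.2125,0.0955],-95.75)"; python3 -m jog '[190,0,0,0,-1]'; python3 -c "
from h import *
go([0.4100,-0.2125,0.0955],-95.75)"; python3 -m jog '[190,0,0,0,-0.6]'; python3 -c "
from h import *
go([0.4100,-0.2125,0.0955],-95.75)"
```

```text
time_s: 12.2
tcp_pos: [0.4112, -0.213, 0.0979]
tool_rot: [0.006, -0.67, 0.742, -0.007]
wrist_force: [-0.2, 0.2, -1.2]
finger_gap: 0.0361
t 12.2 tcp [ 0.4112 -0.213   0.0979] xhead -95.89 tilt z [ 0.019 -0.001 -1.   ] units [-0.01   0.033  0.059] turn -0.14 (tool z down => turn + lowers heading) F [-0.24  0.21 -1.16] M [0.019 0.001 0.003] gap 0.0361 j7 -1.34
time_s: 12.32
tcp_pos: [0.4111, -0.213, 0.0978]
tool_rot: [0.006, -0.677, 0.736, -0.007]
wrist_force: [-0.6, 0.3, 1.1]
finger_gap: 0.0362
t 12.32 tcp [ 0.4111 -0.213   0.0978] xhead -94.84 tilt z [ 0.018 -0.001 -1.   ] units [-0.01   0.029  0.057] turn 0.91 (tool z down => turn + lowers heading) F [-0.56  0.3   1.07] M [-0.002  0.155 -0.052] gap 0.0362 j7 -1.32
time_s: 12.45
tcp_pos: [0.411, -0.213, 0.0978]
tool_rot: [0.006, -0.681, 0.732, -0.007]
wrist_force: [-0.8, -0.1, 0.6]
finger_gap: 0.0364
t 12.45 tcp [ 0.411  -0.213   0.0978] xhead -94.19 tilt z [ 0.018 -0.001 -1.   ] units [-0.012  0.028  0.057] turn 1.56 (tool z down => turn + lowers heading) F [-0.76 -0.07  0.59] M [ 0.019  0.155 -0.068] gap 0.0364 j7 -1.31
```

```bash
python3 -m jog '[190,0,0,0,-0.5]'; python3 -c "
from h import *
go([0.4100,-0.2125,0.0955],-95.75)"; python3 -m jog '[190,0,0,0,-0.5]'; python3 -c "
from h import *
go([0.4100,-0.2125,0.0955],-95.75)"
```

```text
time_s: 12.58
tcp_pos: [0.411, -0.213, 0.0978]
tool_rot: [0.006, -0.684, 0.729, -0.007]
wrist_force: [0.2, 1.3, 0.9]
finger_gap: 0.0359
t 12.57 tcp [ 0.411  -0.213   0.0978] xhead -93.65 tilt z [ 0.018 -0.001 -1.   ] units [-0.012  0.026  0.057] turn 2.10 (tool z down => turn + lowers heading) F [0.23 1.35 0.86] M [ 0.053  0.164 -0.116] gap 0.0359 j7 -1.31
time_s: 12.7
tcp_pos: [0.411, -0.213, 0.0978]
tool_rot: [0.006, -0.688, 0.726, -0.007]
wrist_force: [-0.3, 1.0, 0.8]
finger_gap: 0.0364
t 12.7 tcp [ 0.411  -0.213   0.0978] xhead -93.12 tilt z [ 0.018 -0.001 -1.   ] units [-0.012  0.026  0.057] turn 2.63 (tool z down => turn + lowers heading) F [-0.34  0.99  0.81] M [ 0.097  0.15  -0.053] gap 0.0364 j7 -1.3
```

```bash
python3 -m jog '[190,0,0,0,-0.4]'; python3 -c "
from h import *
go([0.4100,-0.2125,0.0955],-95.75)"
```

```text
time_s: 12.82
tcp_pos: [0.411, -0.213, 0.0978]
tool_rot: [0.006, -0.69, 0.723, -0.007]
wrist_force: [-1.0, 1.0, 0.6]
finger_gap: 0.036
t 12.82 tcp [ 0.411  -0.213   0.0978] xhead -92.69 tilt z [ 0.018 -0.001 -1.   ] units [-0.012  0.026  0.057] turn 3.06 (tool z down => turn + lowers heading) F [-0.99  1.02  0.64] M [ 0.056  0.134 -0.122] gap 0.036 j7 -1.29
```

```bash
python3 -m jog '[190,0,0,0,-0.4]'; python3 -c "
from h import *
go([0.4100,-0.2125,0.0955],-95.75)"
```

```text
time_s: 12.95
tcp_pos: [0.411, -0.213, 0.0978]
tool_rot: [0.006, -0.693, 0.721, -0.007]
wrist_force: [-0.3, 1.0, 0.0]
finger_gap: 0.0364
t 12.95 tcp [ 0.411  -0.213   0.0978] xhead -92.26 tilt z [ 0.018 -0.001 -1.   ] units [-0.012  0.026  0.057] turn 3.49 (tool z down => turn + lowers heading) F [-0.27  1.03  0.01] M [ 0.1    0.094 -0.092] gap 0.0364 j7 -1.28
```

About 0.1 N m and steady, with no lateral build-up: this is the feel of a loose cap. I continue carefully past the point where the others stopped.

```bash
python3 -m jog '[190,0,0,0,-0.5]'; python3 -c "
from h import *
go([0.4100,-0.2125,0.0955],-95.75)"
```

```text
time_s: 13.08
tcp_pos: [0.411, -0.213, 0.0978]
tool_rot: [0.006, -0.696, 0.718, -0.007]
wrist_force: [0.2, 0.3, 1.3]
finger_gap: 0.0365
t 13.07 tcp [ 0.411  -0.213   0.0978] xhead -91.73 tilt z [ 0.018 -0.001 -1.   ] units [-0.012  0.026  0.057] turn 4.02 (tool z down => turn + lowers heading) F [0.23 0.33 1.29] M [ 0.141  0.147 -0.037] gap 0.0365 j7 -1.27
```

```bash
python3 -m jog '[190,0,0,0,-0.5]'; python3 -c "
from h import *
go([0.4100,-0.2125,0.0955],-95.75)"
```

```text
time_s: 13.2
tcp_pos: [0.411, -0.2129, 0.0978]
tool_rot: [0.006, -0.7, 0.714, -0.007]
wrist_force: [-0.2, 0.4, 0.5]
finger_gap: 0.0367
t 13.2 tcp [ 0.411  -0.2129  0.0978] xhead -91.19 tilt z [ 0.018 -0.001 -1.   ] units [-0.01   0.026  0.057] turn 4.56 (tool z down => turn + lowers heading) F [-0.16  0.37  0.53] M [ 0.112  0.178 -0.083] gap 0.0367 j7 -1.27
```

```bash
python3 -m jog '[190,0,0,0,-0.5]'; python3 -c "
from h import *
go([0.4100,-0.2125,0.0955],-95.75)"
```

```text
time_s: 13.32
tcp_pos: [0.411, -0.213, 0.0978]
tool_rot: [0.006, -0.703, 0.711, -0.007]
wrist_force: [-1.0, 0.8, 0.6]
finger_gap: 0.0361
t 13.32 tcp [ 0.411  -0.213   0.0978] xhead -90.66 tilt z [ 0.018 -0.001 -1.   ] units [-0.011  0.026  0.057] turn 5.09 (tool z down => turn + lowers heading) F [-0.99  0.83  0.56] M [ 0.096  0.163 -0.114] gap 0.0361 j7 -1.26
```

```bash
python3 -m jog '[190,0,0,0,-1, 190,0,0,0,-1.5, 190,0,0,0,-1.5]'; python3 -c "
from h import *
go([0.4100,-0.2125,0.0955],-95.75)"
```

```text
time_s: 13.7
tcp_pos: [0.411, -0.2128, 0.0978]
tool_rot: [-0.006, 0.729, -0.684, 0.007]
wrist_force: [-1.2, 2.0, 0.9]
finger_gap: 0.0363
t 13.7 tcp [ 0.411  -0.2128  0.0978] xhead -86.37 tilt z [ 0.018 -0.001 -1.   ] units [-0.01   0.025  0.057] turn 9.38 (tool z down => turn + lowers heading) F [-1.23  1.99  0.95] M [ 0.262  0.142 -0.095] gap 0.0363 j7 -1.19
```

```bash
python3 -m jog '[190,0,0,0,-2.5, 190,0,0,0,-2.5, 190,0,0,0,-2.5, 190,0,0,0,-2.5]'; python3 -c "
from h import *
go([0.4100,-0.2125,0.0955],-95.75)"
```

```text
time_s: 14.2
tcp_pos: [0.4109, -0.2125, 0.0977]
tool_rot: [-0.005, 0.789, -0.614, 0.007]
wrist_force: [-0.3, 1.1, 1.2]
finger_gap: 0.0362
t 14.2 tcp [ 0.4109 -0.2125  0.0977] xhead -75.79 tilt z [ 0.018 -0.001 -1.   ] units [-0.005  0.024  0.056] turn 19.96 (tool z down => turn + lowers heading) F [-0.3   1.1   1.22] M [ 0.457  0.131 -0.011] gap 0.0362 j7 -1.02
```

```bash
python3 -m jog '[190,0,0,0,-3, 190,0,0,0,-3, 190,0,0,0,-3, 190,0,0,0,-3, 190,0,0,0,-3, 190,0,0,0,-2, 190,0,0,0,0]'
python3 - <<'E'
from h import *
go([0.4100,-0.2125,0.0955],-95.75)
cv2.imwrite('pics/w7.png',env.read_camera('wrist'))
E
```

```text
time_s: 15.08
tcp_pos: [0.4108, -0.2118, 0.0976]
tool_rot: [-0.004, 0.875, -0.483, 0.008]
wrist_force: [-1.0, 1.5, -0.1]
finger_gap: 0.0363
t 15.07 tcp [ 0.4108 -0.2118  0.0976] xhead -57.8 tilt z [ 0.017  0.    -1.   ] units [0.005 0.026 0.053] turn 37.95 (tool z down => turn + lowers heading) F [-0.96  1.49 -0.11] M [0.292 0.081 0.074] gap 0.0363 j7 -0.73
```

View pics/w7.png

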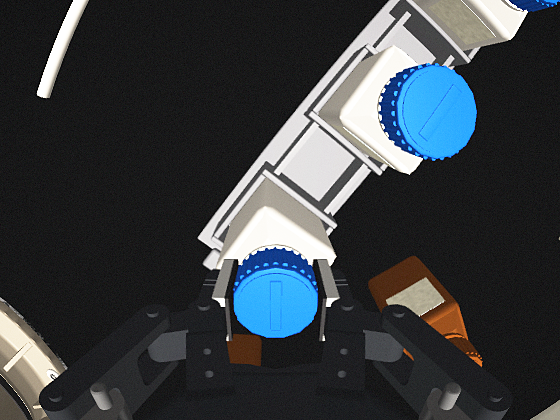

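The cap bar at (277,303) stayed aligned with the jaws while the body stayed square to the pocket, so the cap has turned about 33 to 35° on its bottle. Next I lift, gently at first.

```bash
python3 -m jog '[230,0,0,0,0, 230,0,0,-0.15,0, 230,0,0,-0.15,0, 230,0,0,-0.15,0]'; python3 -c "
from h import *
go([0.527,0.201,0.18])"
```

```text
time_s: 15.62
tcp_pos: [0.4103, -0.2118, 0.1165]
tool_rot: [-0.004, 0.875, -0.484, 0.007]
wrist_force: [0.2, 0.9, -1.2]
finger_gap: 0.0364
t 15.62 tcp [ 0.4103 -0.2118  0.1165] xhead -57.9 tilt z [ 0.017  0.    -1.   ] units [-7.179 -7.98  -1.534]  F [ 0.19  0.88 -1.19] M [ 0.177 -0.038 -0.033] gap 0.0364 j7 -0.72
```

```bash
python3 -m jog '[230,0,0,-0.3,0, 230,0,0,-0.4,0, 230,0,0,-0.4,0, 230,0,0,-0.4,0, 230,0,0,-0.1,0]'
python3 - <<'E'
from h import *
go([0.527,0.201,0.18])
cv2.imwrite('pics/s2.png',env.read_camera('scene'))
E
```

```text
time_s: 16.25
tcp_pos: [0.4095, -0.2123, 0.186]
tool_rot: [-0.004, 0.875, -0.484, 0.009]
wrist_force: [1.3, 0.2, -2.2]
finger_gap: 0.0367
t 16.25 tcp [ 0.4095 -0.2123  0.186 ] xhead -57.92 tilt z [ 0.019 -0.001 -1.   ] units [-7.194 -7.975  0.197]  F [ 1.3   0.24 -2.15] M [-0.015  0.077  0.005] gap 0.0367 j7 -0.69
```

View pics/s2.png

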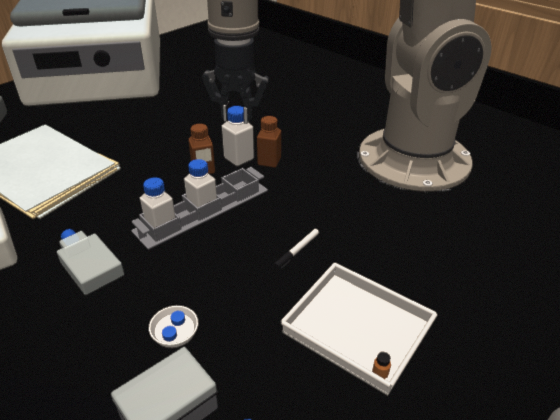

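The loose bottle hangs upright at (238,140), clear of its pocket, and the other two stand in theirs. I am carrying it to the tray.

```bash
python3 -m jog '[230,-0.2,-0.22,0,0, 230,-0.4,-0.44,0,0, 230,-0.55,-0.61,0,0, 230,-0.55,-0.61,0,0, 230,-0.55,-0.61,0,0, 230,-0.55,-0.61,0,0, 230,-0.55,-0.61,0,0, 230,-0.55,-0.61,0,0]'; python3 -c "
from h import *
go([0.527,0.201,0.18])"
```

```text
time_s: 17.3
tcp_pos: [0.4721, 0.0227, 0.183]
tool_rot: [-0.004, 0.875, -0.485, 0.005]
wrist_force: [0.4, -1.9, -1.2]
finger_gap: 0.0361
t 17.3 tcp [0.4721 0.0227 0.183 ] xhead -58.0 tilt z [ 0.013  0.001 -1.   ] units [-3.054 -3.526  0.096]  F [ 0.38 -1.93 -1.2 ] M [-0.004 -0.003 -0.021] gap 0.0361 j7 -1.28
```

```bash
python3 -m jog '[230,-0.5,-0.57,0,0, 230,-0.5,-0.57,0,0, 230,-0.5,-0.57,0,0, 230,-0.45,-0.5,0,0, 230,-0.4,-0.45,0,0, 230,-0.25,-0.3,0,0, 230,-0.1,-0.1,0,0, 230,0,0,0,0]'
python3 - <<'E'
from h import *
go([0.527,0.201,0.12])
cv2.imwrite('pics/s3.png',env.read_camera('scene'))
E
```

```text
time_s: 18.3
tcp_pos: [0.5149, 0.1917, 0.1789]
tool_rot: [-0.002, 0.876, -0.482, 0.002]
wrist_force: [-0.3, -0.8, -1.9]
finger_gap: 0.0366
t 18.3 tcp [0.5149 0.1917 0.1789] xhead -57.61 tilt z [ 0.005  0.002 -1.   ] units [-0.036 -0.374  1.473]  F [-0.34 -0.84 -1.92] M [ 0.027 -0.003 -0.069] gap 0.0366 j7 -1.63
```

View pics/s3.png

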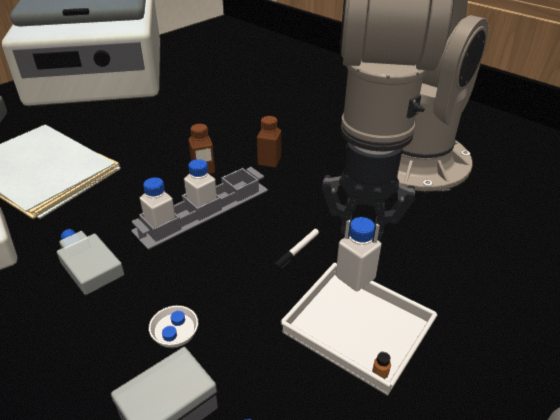

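Bottle over the tray at (358,255), upright. I am centring it slightly and descending; the floor should come at TCP z ≈ 0.098.

```bash
python3 -m jog '[230,-0.03,-0.3,0,0, 230,0,0,0.4,0, 230,0,0,0.4,0, 230,0,0,0.4,0, 230,0,0,0.4,0, 230,0,0,0.1,0, 230,0,0,0,0]'
python3 - <<'E'
from h import *
go([0.527,0.201,0.0985])
E
```

```text
time_s: 19.23
tcp_pos: [0.5247, 0.1968, 0.1048]
tool_rot: [-0.001, 0.876, -0.483, 0.001]
wrist_force: [-0.2, 0.3, -2.2]
finger_gap: 0.0366
t 19.23 tcp [0.5247 0.1968 0.1048] xhead -57.78 tilt z [ 0.003  0.    -1.   ] units [-0.058 -0.104  0.158]  F [-0.21  0.33 -2.17] M [-0.036  0.02  -0.036] gap 0.0366 j7 -1.69
```

```bash
python3 -m jog '[230,0,0,0.08,0, 230,0,0,0.05,0]'; python3 -c "
from h import *
go([0.527,0.201,0.0985])"
```

```text
time_s: 19.48
tcp_pos: [0.5253, 0.197, 0.1002]
tool_rot: [-0.001, 0.876, -0.483, 0.002]
wrist_force: [-0.7, -1.7, -1.8]
finger_gap: 0.0366
t 19.48 tcp [0.5253 0.197  0.1002] xhead -57.79 tilt z [ 0.004  0.001 -1.   ] units [-0.061 -0.089  0.043]  F [-0.73 -1.73 -1.82] M [ 0.025 -0.022  0.035] gap 0.0366 j7 -1.7
```

```bash
python3 -m jog '[230,0,0,0.04,0]'; python3 -c "
from h import *
go([0.527,0.201,0.0985])"
```

```text
time_s: 19.6
tcp_pos: [0.5255, 0.1971, 0.0988]
tool_rot: [-0.001, 0.876, -0.483, 0.002]
wrist_force: [-1.0, 0.1, -1.8]
finger_gap: 0.036
t 19.6 tcp [0.5255 0.1971 0.0988] xhead -57.78 tilt z [ 0.005  0.001 -1.   ] units [-0.061 -0.084  0.007]  F [-0.99  0.06 -1.84] M [ 0.006  0.016 -0.007] gap 0.036 j7 -1.7
```

```bash
python3 -m jog '[230,0,0,0.03,0]'; python3 -c "
from h import *
go([0.527,0.201,0.0985])"
```

```text
time_s: 19.73
tcp_pos: [0.5256, 0.1972, 0.0978]
tool_rot: [-0.002, 0.876, -0.483, 0.002]
wrist_force: [-4.4, -1.8, 14.5]
finger_gap: 0.0361
t 19.73 tcp [0.5256 0.1972 0.0978] xhead -57.79 tilt z [ 0.005  0.001 -1.   ] units [-0.062 -0.081 -0.017]  F [-4.45 -1.84 14.46] M [-0.303  0.787  0.032] gap 0.0361 j7 -1.7
```

```bash
python3 -m jog '[230,0,0,0.03,0]'; python3 -c "
from h import *
go([0.527,0.201,0.0985])"
```

```text
time_s: 19.85
tcp_pos: [0.5262, 0.1975, 0.0978]
tool_rot: [-0.002, 0.876, -0.483, 0.003]
wrist_force: [-6.5, -3.7, 27.2]
finger_gap: 0.0361
t 19.85 tcp [0.5262 0.1975 0.0978] xhead -57.79 tilt z [ 0.007  0.001 -1.   ] units [-0.063 -0.064 -0.018]  F [-6.52 -3.71 27.21] M [-0.659  1.501  0.011] gap 0.0361 j7 -1.7
```

It is on the floor: force up to 27 N at the expected z of 0.0978. I relax a little, then open slowly and retreat upward.

```bash
python3 -m jog '[230,0,0,-0.005,0]'; python3 -c "
from h import *
go([0.527,0.201,0.0985])"; python3 -m jog '[120,0,0,0,0, 90,0,0,0,0, 60,0,0,0,0, 60,0,0,0,0]'
python3 - <<'E'
from h import *
go([0.527,0.201,0.0985])
cv2.imwrite('pics/w8.png',env.read_camera('wrist'))
E
```

```text
time_s: 19.98
tcp_pos: [0.5265, 0.1976, 0.0985]
tool_rot: [-0.002, 0.876, -0.483, 0.003]
wrist_force: [0.5, 0.5, -2.0]
finger_gap: 0.0363
t 19.98 tcp [0.5265 0.1976 0.0985] xhead -57.79 tilt z [ 0.008  0.001 -1.   ] units [-0.064 -0.056  0.   ]  F [ 0.51  0.45 -2.  ] M [-0.022 -0.004  0.047] gap 0.0363 j7 -1.7
time_s: 20.48
tcp_pos: [0.5267, 0.1977, 0.0986]
tool_rot: [-0.003, 0.875, -0.483, 0.003]
wrist_force: [0.6, -0.0, 0.4]
finger_gap: 0.0653
t 20.48 tcp [0.5267 0.1977 0.0986] xhead -57.79 tilt z [ 0.008  0.001 -1.   ] units [-0.065 -0.051  0.003]  F [ 0.6  -0.04  0.37] M [-0.034  0.008  0.019] gap 0.0653 j7 -1.7
```

View pics/w8.png

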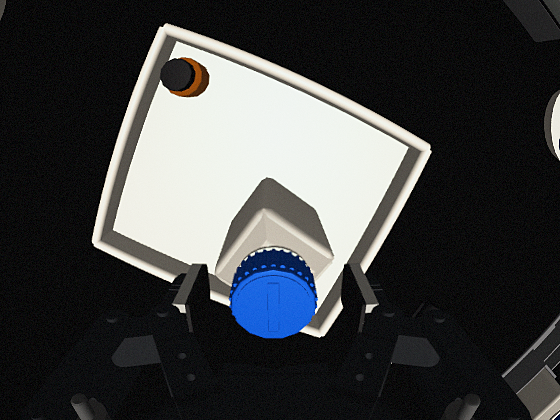

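Released: the bottle stands in the tray with its cap at (274,290), the body corner is turned against the cap bar, and the vial is untouched at (183,76). I am retreating upward.

```bash
python3 -m jog '[60,0,0,-0.5,0, 60,0,0,-0.9,0, 60,0,0,-0.9,0, 0,0,0,-0.9,0, 0,0.6,0.6,0,0, 0,0.9,0.9,0,0, 0,0.9,0.9,0,0, 0,0.9,0.9,0,0]';python3 -m jog '[0,0.9,0.9,0,0, 0,0.5,0.5,0,0, 0,0,0,0,0, 0,0,0,0,0]'
python3 - <<'E'
from h import *
cv2.imwrite('pics/t9.png',env.read_camera('top'));cv2.imwrite('pics/s9.png',env.read_camera('scene'))
go([0.527,0.201,0.0985])
a=cv2.imread('pics/t9.png')
cv2.imwrite('pics/t9c.png',cv2.resize(a[115:265,130:410],None,fx=2.8,fy=2.8,interpolation=cv2.INTER_CUBIC))
E
```

```text
time_s: 21.52
tcp_pos: [0.4835, 0.0144, 0.2299]
tool_rot: [-0.003, 0.877, -0.48, 0.003]
wrist_force: [1.6, -0.2, -0.6]
finger_gap: 0.0852
time_s: 22.02
tcp_pos: [0.4646, -0.0686, 0.2299]
tool_rot: [-0.003, 0.876, -0.483, 0.003]
wrist_force: [-0.4, -0.2, -0.8]
finger_gap: 0.0858
t 22.12 tcp [ 0.4647 -0.0683  0.2298] xhead -57.67 tilt z [ 0.009  0.002 -1.   ] units [-4.866 -4.89   3.31 ]  F [0.03 0.1  0.05] M [-0.008  0.005  0.004] gap 0.0853 j7 -1.03
```

View pics/t9c.png

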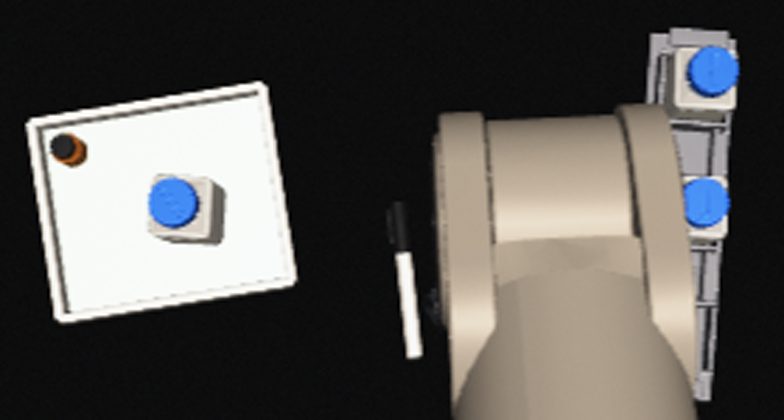

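View pics/s9.png

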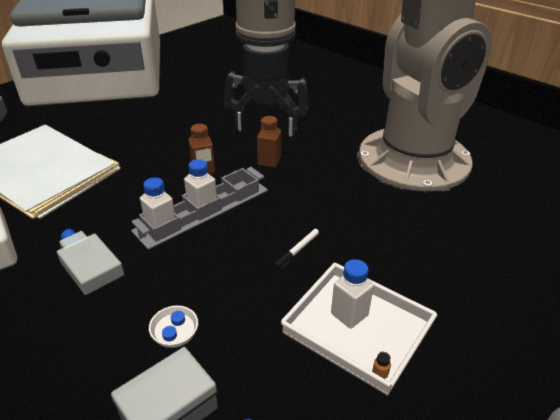

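Bottle upright in the tray at scene (352,295), the other two caps at the same top-view pixels as at the start (384.6,140 and 381.8,187.1), and the vial and pen in place. One numeric check, then I hand in.

Run:
```python
from h import *
p=back('top',(191.8,187.1),0.124); print(p, Rn.from_euler('z',-8.1,degrees=True).apply(p-np.array([.5345,.222,0])))
print(back('top',(384.6,140),0.124),back('top',(381.8,187.1),0.124))
print(env.hand_in())
```

```text
[0.52329988 0.19458542 0.124     ] [-0.01495113 -0.02556297  0.124     ]
[ 0.61764573 -0.23303258  0.124     ] [ 0.51340598 -0.2234887   0.124     ]
the job is handed in; nothing more can be done
None
```

I found the loose cap on the bottle in the pocket nearest the robot and stood that bottle upright in the tray. The job was handed in after about 22 s of robot time. No verdict came back.

- **Trying the caps:** The far and middle caps both came to a hard stop once the pocket slack was used up, so I took them as tight and backed off at once. The near cap gave at about 0.1 N m. I turned it about 33 to 35 degrees, working from the jaw heading and allowing for pocket slack.
- **Carrying the bottle:** I lifted it by its cap and set it down until I felt the tray floor, at the expected height. The press peaked at 27 N, then I relaxed, opened the jaws and moved away.
- **Last checks:**
  - The bottle stands upright at tray x -15, y -26 mm.
  - The other two caps measure within about 1 mm of where they were.
  - The vial and pen look unmoved.
  - The gripper is clear of everything.

**What went less well:**
- On both tight caps the measured moment peaked briefly at 0.55 to 0.58 N m in a single step. That is above the intended 0.2 to 0.3 N m and past the 0.5 N m that counts as forcing. The contact force on the carrier can't be read, so I can't rule out that the 25 N limit was passed.
- I made one move in the wrong direction, over free bench at a safe height, and it touched nothing.

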